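Finish the balancing-stone cairn on the studio shelf

ROBOT

A 7-joint arm with a two-finger parallel gripper is mounted at the origin on the work surface. World frame = base frame: x ahead of the robot, y to its left, z up, the work surface at z = 0. Lengths are in mm, angles in rad, forces in N, time in s.
With the tool pointing down it reaches from about 400 to 875 mm from the base axis. Payload 6.5 kg.
Tool frame: the origin (TCP) lies at the very end of the fingers, on their centre line; the grasp point (between the pads) lies 19 mm behind it; z points along the fingers, y is the line along which they close (so a half turn about z gives the same grasp; the last joint's range is limited). The gripper opens to 88 mm and grips with 3 to 60 N. Pads are 18 mm wide; open, the fingers measure 123 mm over their backs; the gripper's body (75 mm by 187 mm) begins 45 mm behind the grasp point.
Start: joints at [1.211, 0.536, -0.004, 1.538, 0.003, 1.067, -0.071], TCP at [188.23, -622.141, 238.716] pointing down, gripper open.
Joint ranges: [-2.7, 2.7], [-0.37, 2.16], [-1.27, 1.26], [0.24, 2.4], [-1.31, 4.45], [0.19, 1.91], [-2.76, 2.76]. Speed limits (rad/s): [2.39, 2.39, 3.14, 3.14, 3.14, 3.14, 3.14].

INTERFACE

Orientations are given as a rotation vector (axis times angle).
In Python, from bench import env gives the robot as it stands.
- The arm moves only by the tool move_arm, never from a script. Its arguments are lists of equal length, an entry for each row: "xyz": the shift along the tool's x, y, z each as a share of 0.025 m, from -1 to 1, a list of three; "turn": the turn, a rotation vector about the tool's x, y, z each as a share of pi/2 rad, from -1 to 1, a list of three; "claw": the opening, from -1 (shut) to 1 (fully open). A call has 1 to 20 rows; each row shifts and turns the commanded pose from where the row before left it, along the tool's axes as they then stand; what a row does not reach is not made up. A row lasts 1/12 s, in which the tool goes at most 41.7 mm and 7.16 degrees, less where a joint would pass 70% of its speed; a pose out of reach is approached as far as the arm can. A call with a number of a shift or a turn outside -1 to 1 is refused whole. A call with a gripper value outside its range is refused whole. The fingers move at their own pace and stop on an object; "newtons" is the grip in N (left out, the last holds). Time passes only in rows, so rows that do not move let the fingers close. It gives the time, the measured TCP pose, the force, the opening and the grip force at its end, in the units of the state.
- env.get_obs(): the state, without advancing time (a new reading comes with each control period).
- env.read_camera(name): name is "scene" or "top"; returns a dict with "frame" (384x512x3 uint8, red, green, blue), "depth" (384x512 float32, mm along the optical axis (not along the pixel's ray), 0 where there is no reading), "intrinsics" (3x3 intrinsics, pixels), "xyz" and "attitude" of the camera in the world. Camera axes: x right, y down, z forward; pixel columns grow to the right and rows downward; lengths in mm; the calibration is good to about 2 mm. A picture is of the moment at which its call begins.
- env.job_done(): hands the job in; it is judged then, once.
The state is a dict: "time": time; "joint_positions": joint angles; "dq": joint speeds; "joint_torque": joint torques, N m; "eef_pos": TCP position; "ee_rot": TCP orientation; "force": force on the tool from outside, world axes, zero at the start; "torque": the same for the moment, N m; "opening": finger opening in mm; "gripper_force": force on a finger pad.
Only numpy, scipy, OpenCV 4.12 (cv2) and the standard library are available. Lean on these libraries where they do the work, as an engineer would, in place of code of your own. Each camera call takes 0.05 s, during which the arm holds its last target. There are 200 camera calls.

TASK

Finish the little stone cairn on the shelf: balance the flat dark stone on the crown of the domed foot stone so that it stays there by itself, close to level, then lay the white pebble flat on the middle of it. Set both stones down gently, leave the finished cairn standing still, and leave the other things on the shelf as they are.

Things in the scene. Friction and masses are not known exactly. Their poses are not given: they have to be found in the camera images.
- foot: The cairn's foot, fixed to the shelf: a sand-coloured domed stone, 168 mm across and 50 mm high, bonded onto a round dark slate 200 mm across and 12 mm thick. Its top is a smooth spherical cap of radius 100 mm, with no flat or dimple. Origin: centre of the slate's underside, on the shelf; z up.
- foot_top (a point): The crown (highest point) of the domed foot stone, 62 mm above the shelf; z up.
- flat_stone: Flat dark-grey oval river stone, 68 x 50 x 22 mm (long x short x thick), about 0.16 kg, flat above and below, lying loose on the shelf to the left or right of the foot. Origin at its centre, 11 mm above its underside; x along the 68 mm length, y across the 50 mm width (grasp here), z up.
- pebble: Small white oval pebble, 42 x 32 x 18 mm, about 0.045 kg, flat above and below, lying loose on the shelf on the other side of the foot. Origin at its centre, 9 mm above its underside; x along the 42 mm length, y across the 32 mm width (grasp here), z up.
- bottle: Bystander: stainless steel bottle with a black flip lid and carry loop, 72 mm across, 280 mm tall, standing at the right. Origin: centre of its underside.
- cork_block: Bystander: sky-blue cork yoga block, 225 x 150 x 75 mm, standing on end and leaning 24 degrees against the far side of the bottle. Origin: middle of the lower edge it leans over, on the shelf.
- tray: Bystander: square bamboo tray, 125 x 125 x 30 mm, with four cells, beyond the foot. Origin: centre of its underside.
- ball0_center (a point): Bystander: centre of one of four wooden massage balls, 45 mm across, in the tray.
- ball1_center (a point): Bystander: centre of one of four wooden massage balls, 45 mm across, in the tray.
- ball2_center (a point): Bystander: centre of one of four wooden massage balls, 45 mm across, in the tray.
- ball3_center (a point): Bystander: centre of one of four wooden massage balls, 45 mm across, in the tray.
- singing_bowl: Bystander: open brass singing bowl, 110 mm across, 56 mm high, at the left. Origin: centre of its underside.
- candle_glass: Bystander: amber candle glass, 68 mm across, 62 mm high, at the far left. Origin: centre of its underside.
- succulent: Bystander: succulent in a terracotta pot, 86 mm across, about 115 mm high, at the far right. Origin: centre of its underside.
- diffuser_button (a joint): Bystander: round white press button (14 mm) low on the front of the white ceramic aroma diffuser (124 mm across, 168 mm tall, fixed, at the left). 0 = out, 0.004 = fully pressed; it springs back. Leave it alone.

How it is judged:
By the outcome, as a careful person would: the job done as asked, in the order asked, and still so for the second after the job is handed in, with the robot touching nothing.
It also fails if it takes over 64 s, if anything falls off the work surface, if the arm or the gripper's body presses on something with over 40 N, if the wrist force passes 120 N, or if a joint passes its speed limit or range.

## Working session

There is one attempt and no reset: what is moved stays moved. The work goes in short steps, Python scripts to look and compute and a tool call to move; the robot and the scene stay as the last step left them, time stands still between calls to the robot, and variables do not carry over. Pictures are saved under pics/ and viewed, at most 10 in all, crops included, and the job is handed in when it is done.

Besides the shell and the picture viewer there is one more tool, called after "Call:" as name(argument=value, ...) on one line, values as JSON. move_arm: Moves the arm, as the interface text tells. Shift numbers are shares of 0.025 m and turn numbers shares of pi/2 rad, none past 1 either way. Its arguments: {"type":"object","properties":{"xyz":{"type":"array","items":{"type":"array","items":{"type":"number","minimum":-1,"maximum":1}}},"turn":{"type":"array","items":{"type":"array","items":{"type":"number","minimum":-1,"maximum":1}}},"claw":{"type":"array","items":{"type":"number"}},"newtons":{"type":"number"}},"required":["xyz","turn","claw"]}

```bash
ls; mkdir -p pics
python3 - <<'E'
from bench import env
import cv2,numpy as np
for n in("scene","top"):
    c=env.read_camera(n); cv2.imwrite(f"pics/{n}0.png",c["frame"][:,:,::-1]); np.savez(f"{n}0.npz",**c)
    print(n,c["intrinsics"],c["xyz"],c["attitude"])
o=env.get_obs();print(o)
E
```

```text
pics
scene [[365.9208748    0.         255.87143952]
 [  0.         365.9208748  197.20458537]
 [  0.           0.           1.        ]] [1584.30484024  -66.1888535   730.45962296] [-1.67834103 -1.55372992  0.84720007]
top [[372.41797757   0.         252.82632713]
 [  0.         372.41797757 188.05216596]
 [  0.           0.           1.        ]] [ 487.1086462    19.78202574 1293.25460464] [-2.17855781  2.19963177 -0.07248951]
{'time': 0.1, 'joint_positions': array([ 1.21082015,  0.53707979, -0.00447381,  1.53874975,  0.00259548,
        1.06734174, -0.07117093]), 'dq': array([ 3.64864893e-04, -2.46884276e-03,  7.85227571e-04, -2.58030209e-04,
        7.20387090e-05,  5.27843254e-04, -1.00589382e-03]), 'joint_torque': array([ 1.59978204e-03, -5.72084391e+01,  9.93461609e-01, -2.52234918e+01,
       -5.61705104e-02,  1.33588677e-02,  3.70670193e-06]), 'eef_pos': array([ 188.06695666, -621.61467141,  237.94283678]), 'ee_rot': array([-3.10620952e+00, -4.59779634e-01,  5.07576018e-04]), 'force': array([0.46388647, 0.22905594, 0.2800567 ]), 'torque': array([-0.01134944, -0.00144774, -0.03462457]), 'gripper_force': 0.0, 'opening': 87.97091456989949}
```

View pics/top0.png

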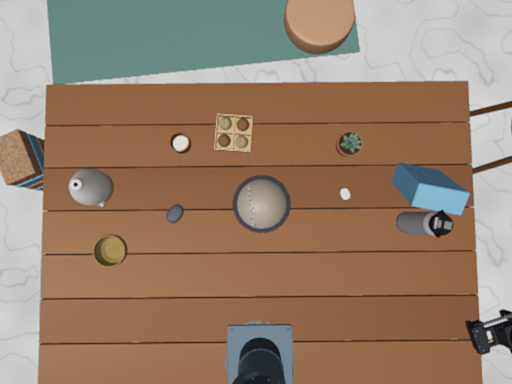

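View pics/scene0.png

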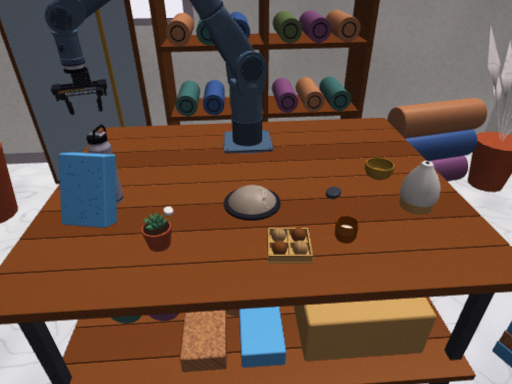

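Top view: foot at (262,204), flat stone (175,213), pebble (345,194). Now to measure them.

```bash
cat > h.py <<'E'
import numpy as np,cv2
from scipy.spatial.transform import Rotation as R
from scipy.optimize import least_squares
def cloud(c):
    K=c["intrinsics"];d=c["depth"];v,u=np.mgrid[:d.shape[0],:d.shape[1]]
    p=np.stack([(u-K[0,2])/K[0,0]*d,(v-K[1,2])/K[1,1]*d,d],-1)
    P=p@R.from_rotvec(c["attitude"]).as_matrix().T+c["xyz"]; P[d==0]=np.nan
    return P
def ray(c,u,v,z):
    K=c["intrinsics"];r=R.from_rotvec(c["attitude"]).as_matrix()@[(u-K[0,2])/K[0,0],(v-K[1,2])/K[1,1],1]
    return c["xyz"]+r*(z-c["xyz"][2])/r[2]
def proj(c,p):
    q=R.from_rotvec(c["attitude"]).as_matrix().T@(np.array(p)-c["xyz"]);K=c["intrinsics"]
    return K[:2,:2]@(q[:2]/q[2])+K[:2,2]
def obb(pts):
    m=pts.mean(0);w,V=np.linalg.eigh(np.cov(pts.T));a=V[:,1];b=V[:,0]
    return m,np.degrees(np.arctan2(a[1],a[0]))%180,np.ptp(pts@a),np.ptp(pts@b),4*np.sqrt(w[::-1])
def sphere(P,rad=100):
    f=lambda x:np.linalg.norm(P-x,axis=1)-rad
    s=least_squares(f,P.mean(0)-[0,0,80],loss="soft_l1",f_scale=1.0);return s.x,np.sqrt(np.mean(s.fun**2))
E
python3 - <<'E'
from h import *
for n in("top","scene"):
    c=dict(np.load(f"{n}0.npz"));P=cloud(c)
    t=P[(abs(P[...,0]-500)<120)&(abs(P[...,1])<400)]
    print(n,"table z",np.median(t[abs(t[:,2])<8][:,2]),c["depth"].dtype)
    for nm,z in(("foot",62),("flat",22),("peb",18)):
        g={"foot":(262,204),"flat":(175,213),"peb":(345,194)}[nm]
        tc=dict(np.load("top0.npz"));g0=ray(tc,*g,z*.9)[:2]
        m=(np.hypot(P[...,0]-g0[0],P[...,1]-g0[1])<(110 if nm=="foot" else 55))
        q=P[m&(P[...,2]>z*.5)]
        if nm=="foot":
            s=P[m&(P[...,2]>20)];s=s[np.hypot(*(s[:,:2]-g0).T)<78];print(nm,g0,sphere(s),len(s))
        else: print(nm,g0,len(q),obb(q[:,:2]),np.median(q[:,2]))
        b=c["frame"].astype(int)
        lum=b.sum(-1)
    # colour masks
    hsv=cv2.cvtColor(c["frame"],cv2.COLOR_RGB2HSV)
    for nm,z in(("flat",22),("peb",18)):
        g={"flat":(175,213),"peb":(345,194)}[nm];tc=dict(np.load("top0.npz"));g0=ray(tc,*g,z*.5)
        u0,v0=proj(c,[*g0[:2],z/2]).round().astype(int)
        k=np.zeros(hsv.shape[:2],bool);k[v0-16:v0+17,u0-16:u0+17]=1
        k&=hsv[...,1]<110
        vv,uu=np.where(k)
        w=np.array([ray(c,a,b_,z*(.75 if n=="top" else .5))[:2] for a,b_ in zip(uu,vv)])
        print("col",nm,u0,v0,len(uu),uu.mean(),vv.mean(),obb(w))
E
```

```text
top table z 0.2509034170218456 float32
foot [514.07376965 -12.2600069 ] (array([515.57373019, -10.00685455, -37.74100133]), np.float64(1.9570172137084767)) 1639
flat [487.04168367 283.90678823] 237 (array([484.69020405, 286.69918191]), np.float64(143.99352091200336), np.float64(66.16525581429374), np.float64(48.95864119162309), array([69.15922113, 50.90498407])) 21.24634844793013
peb [ 546.50128524 -298.65961323] 96 (array([ 546.85596508, -295.96066757]), np.float64(10.731751246387432), np.float64(45.86725950930139), np.float64(49.65917701967709), array([43.09163218, 36.34619879])) 16.750579524592695
col flat 175 213 250 174.344 213.252 (array([486.2167464 , 286.82697832]), np.float64(143.67126950644325), np.float64(67.82893611903623), np.float64(50.83900513862238), array([70.77888096, 52.78252345]))
col peb 345 194 126 344.6666666666667 193.484126984127 (array([ 548.42170154, -298.23066788]), np.float64(18.072740168423792), np.float64(45.511079624002775), np.float64(37.226232452657996), array([48.23644515, 39.76701996]))
scene table z -0.8133215952524324 float32
foot [514.07376965 -
[... 301 characters left out ...]
])) 18.835166860069307
peb [ 546.50128524 -298.65961323] 66 (array([ 557.39439509, -299.02175809]), np.float64(24.540282920453905), np.float64(39.28158752426333), np.float64(29.82468725408353), array([41.9275312 , 33.03103968])) 16.143001207471514
col flat 333 192 141 333.0425531914894 192.2127659574468 (array([486.50376255, 286.9284298 ]), np.float64(152.9689902166972), np.float64(79.91329460714059), np.float64(50.08904974812572), array([84.74298226, 52.11521739]))
col peb 168 210 247 161.65182186234819 217.05263157894737 (array([ 584.06447167, -315.20103758]), np.float64(164.19867272883934), np.float64(117.13636399592008), np.float64(62.65066737566087), array([131.10929827,  61.00388937]))
```

```bash
cat >> h.py <<'E'
def yaw(o): 
    x=R.from_rotvec(o["ee_rot"]).as_matrix()[:,0];return np.degrees(np.arctan2(x[1],x[0]))
def shift(p,y,q,n=None,mx=22):
    """rows of constant tool shift from p to q at tool yaw y deg (tool down)"""
    y=np.radians(y);d=np.subtract(q,p);X=np.array([np.cos(y),np.sin(y),0]);Y=np.array([np.sin(y),-np.cos(y),0])
    t=np.array([d@X,d@Y,-d[2]]);n=n or int(np.ceil(abs(t).max()/mx));return n,(t/25/n).round(3)
E
python3 - <<'E'
from h import *
from bench import env
o=env.get_obs();print(yaw(o),o["eef_pos"])
p=np.array([188.1,-621.6,352])
print(shift(p,143.5,[420,-200,352]),shift([420,-200,352],143.5,[485.5,286.7,300]))
c=dict(np.load("top0.npz"));hsv=cv2.cvtColor(c["frame"],cv2.COLOR_RGB2HSV)
# foot: dome and slate masks
m=np.zeros(hsv.shape[:2],np.uint8);m[165:245,220:305]=1
sat=((hsv[...,1]<110)&(m>0)).astype(np.uint8)
cn=max(cv2.findContours(sat,0,1)[0],key=cv2.contourArea)[:,0]
w=np.array([ray(c,*q,10)[:2] for q in cn]);
f=least_squares(lambda x:np.hypot(*(w-x[:2]).T)-x[2],[515,-10,100],loss="soft_l1");print("slate",f.x,np.std(f.fun))
d=(sat&(hsv[...,2]>110)).astype(np.uint8);cn=max(cv2.findContours(d,0,1)[0],key=cv2.contourArea)[:,0]
w=np.array([ray(c,*q,14)[:2] for q in cn]);
f=least_squares(lambda x:np.hypot(*(w-x[:2]).T)-x[2],[515,-10,84],loss="soft_l1");print("dome",f.x,np.std(f.fun))
E
```

```text
16.839518593775598 [ 188.06695666 -621.61467141  237.94283678]
(22, array([ 0.117,  0.867, -0.   ])) (20, array([0.474, 0.86 , 0.104]))
slate [516.9467471  -10.8439651   98.30089032] 0.9113593002175806
dome [515.01369702  -8.80080325  81.72605968] 1.3224284063193197
```

Call:
move_arm(xyz=[[0,0,-0.23],[0,0,-0.23],[0,0,-0.23],[0,0,-0.23],[0,0,-0.23],[0,0,-0.23],[0,0,-0.23],[0,0,-0.23],[0,0,-0.23],[0,0,-0.23],[0,0,-0.23],[0,0,-0.23],[0,0,-0.23],[0,0,-0.23],[0,0,-0.23],[0,0,-0.23],[0,0,-0.23],[0,0,-0.23],[0,0,-0.23],[0,0,-0.23]], turn=[[0,0,-0.07],[0,0,-0.07],[0,0,-0.07],[0,0,-0.07],[0,0,-0.07],[0,0,-0.07],[0,0,-0.07],[0,0,-0.07],[0,0,-0.07],[0,0,-0.07],[0,0,-0.07],[0,0,-0.07],[0,0,-0.07],[0,0,-0.07],[0,0,-0.07],[0,0,-0.07],[0,0,-0.07],[0,0,-0.07],[0,0,-0.07],[0,0,-0.07]], claw=[1,1,1,1,1,1,1,1,1,1,1,1,1,1,1,1,1,1,1,1])

```text
time: 1.77
eef_pos: [188.0, -621.9, 353.4]
ee_rot: [-0.993, -2.98, -0.001]
force: [0.6, -0.0, 0.1]
opening: 88.2
gripper_force: 0.0
```

Call:
move_arm(xyz=[[0.13,0.95,0],[0.13,0.95,0],[0.13,0.95,0],[0.13,0.95,0],[0.13,0.95,0],[0.13,0.95,0],[0.13,0.95,0],[0.13,0.95,0],[0.13,0.95,0],[0.13,0.95,0],[0.13,0.95,0],[0.13,0.95,0],[0.13,0.95,0],[0.13,0.95,0],[0.13,0.95,0],[0.13,0.95,0],[0.13,0.95,0],[0.13,0.95,0],[0.13,0.95,0],[0.13,0.95,0]], turn=[[0,0,0],[0,0,0],[0,0,0],[0,0,0],[0,0,0],[0,0,0],[0,0,0],[0,0,0],[0,0,0],[0,0,0],[0,0,0],[0,0,0],[0,0,0],[0,0,0],[0,0,0],[0,0,0],[0,0,0],[0,0,0],[0,0,0],[0,0,0]], claw=[1,1,1,1,1,1,1,1,1,1,1,1,1,1,1,1,1,1,1,1])

```text
time: 3.43
eef_pos: [423.5, -203.3, 353.5]
ee_rot: [-1.001, -2.977, 0.0]
force: [0.4, -0.8, -0.6]
opening: 87.6
gripper_force: 0.0
```

Call:
move_arm(xyz=[[0.474,0.86,0.1],[0.474,0.86,0.1],[0.474,0.86,0.1],[0.474,0.86,0.1],[0.474,0.86,0.1],[0.474,0.86,0.1],[0.474,0.86,0.1],[0.474,0.86,0.1],[0.474,0.86,0.1],[0.474,0.86,0.1],[0.474,0.86,0.1],[0.474,0.86,0.1],[0.474,0.86,0.1],[0.474,0.86,0.1],[0.474,0.86,0.1],[0.474,0.86,0.1],[0.474,0.86,0.1],[0.474,0.86,0.1],[0.474,0.86,0.1],[0.474,0.86,0.1]], turn=[[0,0,0],[0,0,0],[0,0,0],[0,0,0],[0,0,0],[0,0,0],[0,0,0],[0,0,0],[0,0,0],[0,0,0],[0,0,0],[0,0,0],[0,0,0],[0,0,0],[0,0,0],[0,0,0],[0,0,0],[0,0,0],[0,0,0],[0,0,0]], claw=[1,1,1,1,1,1,1,1,1,1,1,1,1,1,1,1,1,1,1,1])

```text
time: 5.1
eef_pos: [494.2, 282.4, 303.1]
ee_rot: [-1.001, -2.977, 0.001]
force: [0.8, 0.0, -1.3]
opening: 88.1
gripper_force: 0.0
```

Run:
```python
from h import *
from bench import env
o=env.get_obs();p=o["eef_pos"];print(yaw(o),p,o["joint_positions"],R.from_rotvec(o["ee_rot"]).as_matrix()[:,2])
print(shift(p,yaw(o),[485.7,286.7,60]),o["force"])
```

```text
142.81923121323123 [494.24478277 282.36376888 303.05097032] [ 0.06442203  0.48296543 -0.90871619  1.64603562  0.40176959  1.21283637
 -0.01094927] [-7.06997855e-04 -6.68701214e-04 -9.99999526e-01]
(12, array([ 0.031, -0.006,  0.81 ])) [ 0.8181529   0.02830812 -1.32937485]
```

Call:
move_arm(xyz=[[0.031,-0.006,0.9],[0.031,-0.006,0.9],[0.031,-0.006,0.9],[0.031,-0.006,0.9],[0.031,-0.006,0.9],[0.031,-0.006,0.9],[0.031,-0.006,0.9],[0.031,-0.006,0.9],[0.031,-0.006,0.9],[0.031,-0.006,0.9],[0.031,-0.006,0.9],[0.031,-0.006,0.9],[0,0,0.2],[0,0,0.2],[0,0,0]], turn=[[0,0,0],[0,0,0],[0,0,0],[0,0,0],[0,0,0],[0,0,0],[0,0,0],[0,0,0],[0,0,0],[0,0,0],[0,0,0],[0,0,0],[0,0,0],[0,0,0],[0,0,0]], claw=[1,1,1,1,1,1,1,1,1,1,1,1,1,1,1])

```text
time: 6.35
eef_pos: [485.6, 285.6, 23.5]
ee_rot: [-1.001, -2.977, 0.001]
force: [0.4, -0.6, 1.1]
opening: 87.9
gripper_force: 0.0
```

Run:
```python
from h import *
from bench import env
o=env.get_obs();p=o["eef_pos"];print(yaw(o),p,o["force"])
print(shift(p,yaw(o),[485.7,286.7,4],4))
c=env.read_camera("top");s=env.read_camera("scene")
a=cv2.resize(c["frame"][180:245,140:220],(480,390),interpolation=2)
u,v=proj(s,[486,287,20]).astype(int);b=cv2.resize(s["frame"][v-40:v+25,u-40:u+40],(480,390)[::1],interpolation=2)
cv2.imwrite("pics/g1.png",cv2.resize(np.hstack([a,b]),(800,325))[:,:,::-1])
```

```text
142.8380654247537 [485.62819711 285.63902755  23.47857743] [ 0.39274849 -0.64018119  1.07206719]
(4, array([0.006, 0.009, 0.195]))
```

View pics/g1.png

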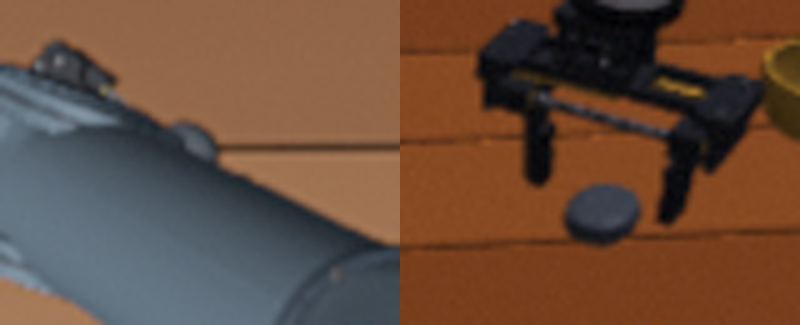

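Right crop: the flat stone (~(602,213)) lies between the two fingers (540 and 680). Descend and grip.

Call:
move_arm(xyz=[[0,0.01,0.195],[0,0.01,0.195],[0,0.01,0.195],[0,0.01,0.195],[0,0,0],[0,0,0],[0,0,0],[0,0,0],[0,0,0],[0,0,0],[0,0,0],[0,0,0],[0,0,0],[0,0,0]], turn=[[0,0,0],[0,0,0],[0,0,0],[0,0,0],[0,0,0],[0,0,0],[0,0,0],[0,0,0],[0,0,0],[0,0,0],[0,0,0],[0,0,0],[0,0,0],[0,0,0]], claw=[1,1,1,1,0.2,0.15,0.1,0.05,0.0,0.0,0.0,0.0,0.0,0.0], newtons=12)

```text
time: 7.62
eef_pos: [486.5, 286.6, 4.4]
ee_rot: [1.001, 2.978, 0.0]
force: [-0.3, -1.2, 1.8]
opening: 50.1
gripper_force: 11.9
```

Call:
move_arm(xyz=[[0,0,-0.3],[0,0,-0.6],[0,0,-0.9],[0,0,-0.9],[0,0,-0.9],[0,0,-0.9],[0,0,-0.3],[0,0,0],[0,0,0]], turn=[[0,0,0],[0,0,0],[0,0,0],[0,0,0],[0,0,0],[0,0,0],[0,0,0],[0,0,0],[0,0,0]], claw=[0,0,0,0,0,0,0,0,0])

```text
time: 8.37
eef_pos: [486.3, 286.1, 124.2]
ee_rot: [1.001, 2.977, -0.0]
force: [-0.7, 0.9, -1.4]
opening: 50.2
gripper_force: 11.9
```

Run:
```python
from h import *
from bench import env
o=env.get_obs();p=o["eef_pos"];print(yaw(o),p,o["force"],o["opening"])
print(shift(p,yaw(o),[516.2,-10.3,95],18))
```

```text
142.82460382989365 [486.33153372 286.07094941 124.1715729 ] [-0.74652489  0.94432603 -1.43683891] 50.24858587452897
(18, array([-0.451, -0.485,  0.065]))
```

Call:
move_arm(xyz=[[-0.25,-0.25,0.035],[-0.451,-0.485,0.065],[-0.451,-0.485,0.065],[-0.451,-0.485,0.065],[-0.451,-0.485,0.065],[-0.451,-0.485,0.065],[-0.451,-0.485,0.065],[-0.451,-0.485,0.065],[-0.451,-0.485,0.065],[-0.451,-0.485,0.065],[-0.451,-0.485,0.065],[-0.451,-0.485,0.065],[-0.451,-0.485,0.065],[-0.451,-0.485,0.065],[-0.451,-0.485,0.065],[-0.451,-0.485,0.065],[-0.451,-0.485,0.065],[-0.451,-0.485,0.065],[-0.2,-0.235,0.03],[0,0,0]], turn=[[0,0,0],[0,0,0],[0,0,0],[0,0,0],[0,0,0],[0,0,0],[0,0,0],[0,0,0],[0,0,0],[0,0,0],[0,0,0],[0,0,0],[0,0,0],[0,0,0],[0,0,0],[0,0,0],[0,0,0],[0,0,0],[0,0,0],[0,0,0]], claw=[0,0,0,0,0,0,0,0,0,0,0,0,0,0,0,0,0,0,0,0])

```text
time: 10.03
eef_pos: [515.2, -12.7, 93.5]
ee_rot: [-1.006, -2.974, 0.003]
force: [0.7, 0.9, -2.6]
opening: 50.0
gripper_force: 11.9
```

Run:
```python
from h import *
from bench import env
o=env.get_obs();p=o["eef_pos"];print(yaw(o),p,o["force"],o["opening"],o["time"])
print(shift(p,yaw(o),[516.4,-10.4,72],4),o["torque"])
s=env.read_camera("scene")
u,v=proj(s,[516,-10,70]).astype(int);cv2.imwrite("pics/p1.png",cv2.resize(s["frame"][v-40:v+40,u-50:u+50],(750,600),interpolation=2)[:,:,::-1])
P=cloud(s);q=P[(np.hypot(P[...,0]-516,P[...,1]+10)<75)&(P[...,2]>25)&(P[...,2]<62)]
print(sphere(q),len(q))
```

```text
142.63537683047636 [515.18440361 -12.72856487  93.54330972] [ 0.71760485  0.88642396 -2.64660792] 49.953680076928656 10.0333
(4, array([0.004, 0.026, 0.215])) [-0.00028763 -0.13166717  0.018371  ]
(array([518.41715845, -12.42398101, -38.85322838]), np.float64(1.6474168972038885)) 772
```

View pics/p1.png

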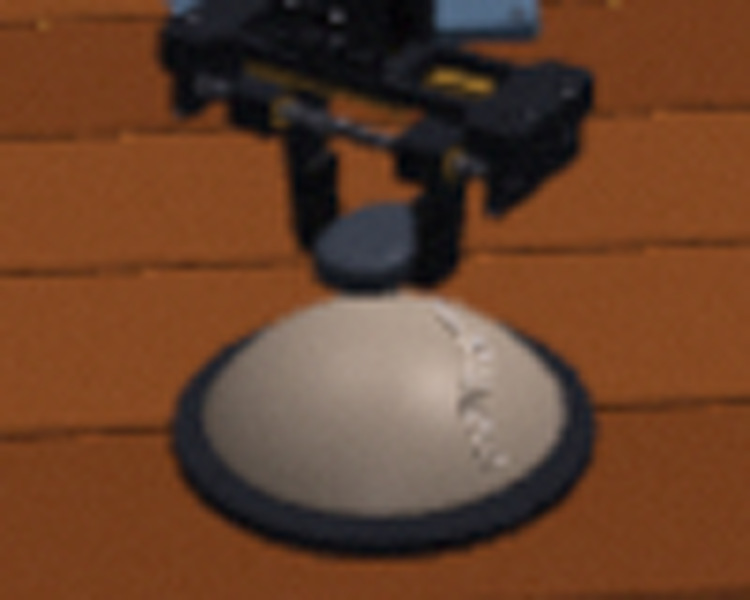

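The stone hangs level between the fingers over the crown (stone ~(365,245), crown ~(385,295)). Refining the crown from the slate outline in both views.

Run:
```python
from h import *
def pts(C,w):
    return C
for n in("top","scene"):
    c=dict(np.load(f"{n}0.npz"));fr=cv2.GaussianBlur(c["frame"],(0,0),.7).astype(float);sat=(fr.max(-1)-fr.min(-1))/fr.max(-1)
    W=[]
    u0=proj(c,[516,-11,12])
    # radial search for saturation edge, sub-pixel (slate/wood boundary)
    for a in np.linspace(0,2*np.pi,180,endpoint=False):
        r=np.arange(90,112,.5);uv=np.array([proj(c,[516+x*np.cos(a),-11+x*np.sin(a),6 if 0 else 12]) for x in r])
        s=cv2.remap(sat.astype(np.float32),uv[:,0].astype(np.float32)[None],uv[:,1].astype(np.float32)[None],1)[0]
        g=np.diff(s).clip(0);g[g<g.max()*.4]=0
        if g.max()>.03: W.append((a,(g*(r[:-1]+.25)).sum()/g.sum()))
    W=np.array(W);
    if n=="scene": W=W[np.cos(W[:,0])<.3]  # far/side top rim
    p=np.c_[516+W[:,1]*np.cos(W[:,0]),-11+W[:,1]*np.sin(W[:,0])]
    f=least_squares(lambda x:np.hypot(*(p-x).T)-100,[516,-11],loss="soft_l1");f2=least_squares(lambda x:np.hypot(*(p-x[:2]).T)-x[2],[516,-11,100],loss="soft_l1")
    print(n,len(p),f.x,np.std(f.fun),f2.x)
```

```text
top 180 [517.26726285 -10.72825004] 0.37220767283587064 [517.1518195  -10.73166017  98.10590961]
scene 61 [525.56090717 -11.32054071] 1.3337068372010097 [521.34027207 -11.44962596  97.77244632]
```

Call:
move_arm(xyz=[[-0.005,0.03,0.2],[-0.005,0.03,0.2],[-0.005,0.02,0.2],[0,0.02,0.2],[0,0,0.06],[0,0,0],[0,0,0],[0,0,0]], turn=[[0,0,0],[0,0,0],[0,0,0],[0,0,0],[0,0,0],[0,0,0],[0,0,0],[0,0,0]], claw=[0,0,0,0,0,0,0,0])

```text
time: 10.75
eef_pos: [518.2, -8.2, 73.6]
ee_rot: [1.001, 2.978, 0.0]
force: [-0.8, 0.4, -1.7]
opening: 50.4
gripper_force: 11.9
```

```bash
cat > st.py <<'E'
from h import *
from bench import env
L=[]
for i in range(6):
    env.read_camera("top");o=env.get_obs();L.append(np.r_[o["eef_pos"],o["force"],o["torque"]*1000])
L=np.array(L);print("yaw",yaw(o),"t",o["time"],"open",o["opening"]);print(L.mean(0).round(2));print(L.std(0).round(2));print(R.from_rotvec(o["ee_rot"]).as_matrix()[:,2])
E
python3 st.py
```

```text
yaw 142.8256895674122 t 11.05 open 50.04992753286664
[ 5.1821e+02 -8.3200e+00  7.3650e+01 -9.0000e-02  3.0000e-01 -1.5500e+00
  1.9850e+01 -1.4734e+02  1.2640e+01]
[3.000e-02 3.000e-02 3.000e-02 6.500e-01 3.300e-01 5.600e-01 3.405e+01
 2.497e+01 2.081e+01]
[ 2.69176766e-04 -8.25332890e-05 -9.99999960e-01]
```

Call:
move_arm(xyz=[[-0.027,-0.115,0.1],[0,0,0.1],[0,0,0.02],[0,0,0],[0,0,0]], turn=[[0,0,0],[0,0,0],[0,0,0],[0,0,0],[0,0,0]], claw=[0,0,0,0,0])

```text
time: 11.47
eef_pos: [516.8, -10.9, 67.9]
ee_rot: [-1.001, -2.978, -0.0]
force: [-0.6, -0.2, -1.5]
opening: 50.0
gripper_force: 11.9
```

```bash
python3 st.py
```

```text
yaw 142.839481396314 t 11.7667 open 49.88734244055092
[ 5.1693e+02 -1.0910e+01  6.8000e+01 -1.3000e-01  3.1000e-01 -1.4300e+00
 -9.5000e-01 -1.3471e+02  2.3090e+01]
[2.000e-02 2.000e-02 3.000e-02 4.000e-01 3.700e-01 5.200e-01 3.279e+01
 2.247e+01 2.058e+01]
[ 1.18932338e-04 -7.30880997e-06 -9.99999993e-01]
```

Position is right; lower in small steps to contact.

Call:
move_arm(xyz=[[0,0,0.02],[0,0,0.02],[0,0,0.02],[0,0,0],[0,0,0]], turn=[[0,0,0],[0,0,0],[0,0,0],[0,0,0],[0,0,0]], claw=[0,0,0,0,0])

```text
time: 12.18
eef_pos: [516.8, -11.0, 66.4]
ee_rot: [-1.001, -2.978, 0.0]
force: [-0.3, -0.0, -1.5]
opening: 50.3
gripper_force: 11.9
```

```bash
python3 st.py
```

```text
yaw 142.83641796277183 t 12.4833 open 50.32043457230824
[ 5.1684e+02 -1.0970e+01  6.6450e+01  1.6000e-01  1.0000e-01 -1.8400e+00
 -6.2000e-01 -1.2733e+02  7.3000e-01]
[3.000e-02 1.000e-02 2.000e-02 3.400e-01 5.000e-01 3.400e-01 3.945e+01
 3.386e+01 3.521e+01]
[-2.88764097e-05  1.05046378e-05 -1.00000000e+00]
```

Call:
move_arm(xyz=[[0,0,0.012],[0,0,0],[0,0,0]], turn=[[0,0,0],[0,0,0],[0,0,0]], claw=[0,0,0])

```text
time: 12.73
eef_pos: [516.9, -11.0, 66.3]
ee_rot: [1.001, 2.978, -0.0]
force: [-1.4, -0.5, 0.4]
opening: 50.1
gripper_force: 11.9
```

```bash
python3 st.py
```

```text
yaw 142.83415108866203 t 13.0333 open 49.59406481417289
[ 5.169e+02 -1.096e+01  6.627e+01 -1.060e+00 -5.000e-01  1.240e+00
 -5.911e+01  3.605e+01  1.245e+01]
[1.000e-02 1.000e-02 1.000e-02 5.700e-01 5.900e-01 4.300e-01 1.713e+01
 6.182e+01 2.568e+01]
[ 8.99414325e-05 -6.78559776e-05 -9.99999994e-01]
```

Call:
move_arm(xyz=[[0,0,0.012],[0,0,0],[0,0,0]], turn=[[0,0,0],[0,0,0],[0,0,0]], claw=[0,0,0])

```text
time: 13.28
eef_pos: [516.9, -11.0, 66.2]
ee_rot: [1.001, 2.978, -0.001]
force: [-1.9, -0.9, 6.3]
opening: 50.0
gripper_force: 11.9
```

```bash
python3 st.py
```

```text
yaw 142.83839162425397 t 13.5833 open 50.308032556402885
[ 5.1693e+02 -1.0980e+01  6.6190e+01 -2.2700e+00 -3.9000e-01  5.9400e+00
 -9.7540e+01  3.1094e+02  1.5700e+00]
[2.000e-02 2.000e-02 1.000e-02 4.300e-01 2.500e-01 2.700e-01 2.481e+01
 2.384e+01 2.239e+01]
[ 1.29519823e-04 -3.59946277e-04 -9.99999927e-01]
```

Call:
move_arm(xyz=[[0,0,-0.013],[0,0,0],[0,0,0],[0,0,0],[0,0,0],[0,0,0],[0,0,0],[0,0,0],[0,0,0],[0,0,0],[0,0,0]], turn=[[0,0,0],[0,0,0],[0,0,0],[0,0,0],[0,0,0],[0,0,0],[0,0,0],[0,0,0],[0,0,0],[0,0,0],[0,0,0]], claw=[0,0,0.12,0.14,0.15,0.16,0.17,0.18,0.2,0.22,0.25], newtons=5)

```text
time: 14.5
eef_pos: [516.9, -11.0, 66.1]
ee_rot: [-1.001, -2.978, -0.0]
force: [-0.1, 0.3, -0.2]
opening: 55.1
gripper_force: 0.0
```

```bash
cat > look.py <<'E'
from h import *
from bench import env
import sys
o=env.get_obs();print(o["time"],o["opening"],o["eef_pos"],o["force"])
s=env.read_camera("scene");t=env.read_camera("top")
u,v=proj(s,[516,-10,70]).astype(int);cv2.imwrite(f"pics/{sys.argv[1]}.png",cv2.resize(s["frame"][v-30:v+30,u-40:u+40],(640,480),interpolation=2)[:,:,::-1])
for n,c in(("scene",s),("top",t)):
    P=cloud(c);f=c["frame"].astype(int);sat=(f.max(-1)-f.min(-1))
    k=(np.hypot(P[...,0]-517,P[...,1]+11)<30)&(P[...,2]>76)&(P[...,2]<93)&(f.sum(-1)>90)
    q=P[k]
    if len(q)<10: print(n,len(q));continue
    g=lambda x:q[:,2]-x[0]-x[1]*(q[:,0]-517)-x[2]*(q[:,1]+11)
    r=least_squares(g,[84,0,0],loss="soft_l1").x;print(n,len(q),q.mean(0).round(1),"plane z",r[0].round(1),"slopes deg",np.degrees(r[1:]).round(1))
E
python3 look.py p2
```

```text
14.5 55.109420535016945 [516.87262097 -10.95800123  66.13776559] [-0.08555849  0.29373834 -0.18883697]
scene 97 [522.4 -13.5  81.8] plane z 82.1 slopes deg [-0.7  0.6]
top 0
```

View pics/p2.png

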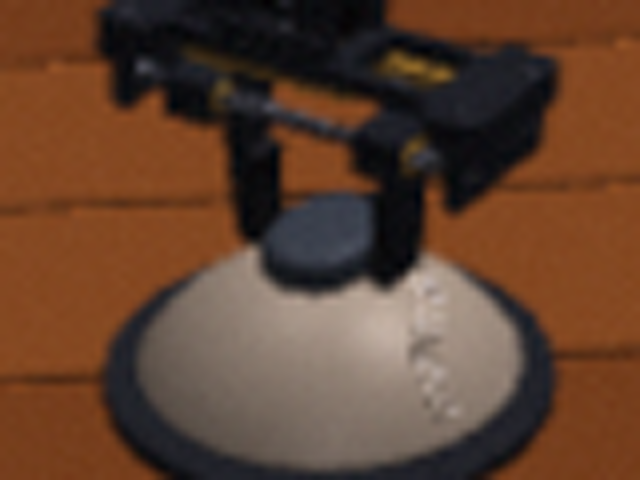

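The stone (~(320,240)) sits on the crown, freed and looking level. Open a little wider and rise.

Call:
move_arm(xyz=[[0,0,0],[0,0,0],[0,0,0],[0,0,0],[0,0,-0.1],[0,0,-0.2],[0,0,-0.3],[0,0,-0.5],[0,0,-0.8],[0,0,-0.9],[0,0,-0.9],[0,0,-0.9],[0,0,-0.9],[0,0,-0.9],[0,0,-0.9],[0,0,-0.9],[0,0,-0.9]], turn=[[0,0,0],[0,0,0],[0,0,0],[0,0,0],[0,0,0],[0,0,0],[0,0,0],[0,0,0],[0,0,0],[0,0,0],[0,0,0],[0,0,0],[0,0,0],[0,0,0],[0,0,0],[0,0,0],[0,0,0]], claw=[0.28,0.31,0.34,0.36,0.36,0.36,0.36,0.36,0.36,0.36,0.36,0.4,0.5,0.6,0.7,0.7,0.7])

```text
time: 16.02
eef_pos: [516.5, -10.6, 296.0]
ee_rot: [1.0, 2.978, 0.0]
force: [0.6, -0.1, -0.5]
opening: 75.0
gripper_force: 0.0
```

```bash
python3 look.py p3
python3 - <<'E'
from h import *
from bench import env
o=env.get_obs();print(yaw(o),o["eef_pos"],o["joint_positions"].round(2))
E
```

```text
16.0167 74.96797725750775 [516.50859603 -10.57475088 295.97590742] [ 0.62595377 -0.12070161 -0.46510764]
scene 113 [522.1 -11.1  81.7] plane z 81.9 slopes deg [-0.4 -0.6]
top 0
142.85764783983075 [518.63252446 -10.17276792 298.09408158] [ 0.68  0.39 -0.95  1.78  0.35  1.14  0.55]
```

Run:
```python
from h import *
from bench import env
W=[];cs=[dict(np.load("top0.npz"))]+[env.read_camera("top") for _ in range(3)]
for c in cs:
    f=c["frame"].astype(float)[180:208,330:362];m=f.sum(-1);sat=(f.max(-1)-f.min(-1))/f.max(-1)
    bg=np.median(sat);w=((bg-sat)/(bg-sat.min())-0.25).clip(0)
    n,l,st,_=cv2.connectedComponentsWithStats((w>0).astype(np.uint8));k=1+st[1:,4].argmax();w=w*(l==k)
    w=(w/.5).clip(0,1)
    v,u=np.mgrid[180:208,330:362];p=np.array([ray(c,a,b,13)[:2] for a,b in zip(u.ravel(),v.ravel())])
    ww=w.ravel();mu=(p*ww[:,None]).sum(0)/ww.sum();C=np.cov(p.T,aweights=ww);e,V=np.linalg.eigh(C)
    print(mu.round(1),np.degrees(np.arctan2(V[1,1],V[0,1]))%180,4*np.sqrt(e))
    print(st[k][4])
P=cs[0]["frame"][182:207,332:360];cv2.imwrite("pics/peb.png",cv2.resize(P,(560,500),interpolation=0)[:,:,::-1])
s=dict(np.load("scene0.npz"));u,v=proj(s,[547,-297,9]).astype(int);print(u,v)
f=s["frame"].astype(int);k=np.zeros(f.shape[:2],bool);k[v-9:v+9,u-10:u+11]=1;sat=(f.max(-1)-f.min(-1))/f.max(-1)
k&=(sat<.35)&(f.min(-1)>110);vv,uu=np.where(k);w=np.array([ray(s,a,b,13)[:2] for a,b in zip(uu,vv)]);print(len(uu),uu.mean(),vv.mean(),obb(w))
```

```text
[ 548.5 -298.6] 23.684924699786364 [36.99748515 45.15181217]
124
[ 548.5 -298.6] 23.38176298338854 [37.00073657 45.21549597]
123
[ 548.5 -298.6] 23.754378577404253 [37.02667495 45.16465499]
123
[ 548.5 -298.6] 23.666010509796138 [37.00000394 45.22813734]
123
168 210
63 167.9047619047619 209.53968253968253 (array([ 548.4299468 , -298.85641384]), np.float64(18.275531699080915), np.float64(46.72946433608274), np.float64(30.63374912455498), array([50.73645729, 32.2787232 ]))
```

View pics/peb.png

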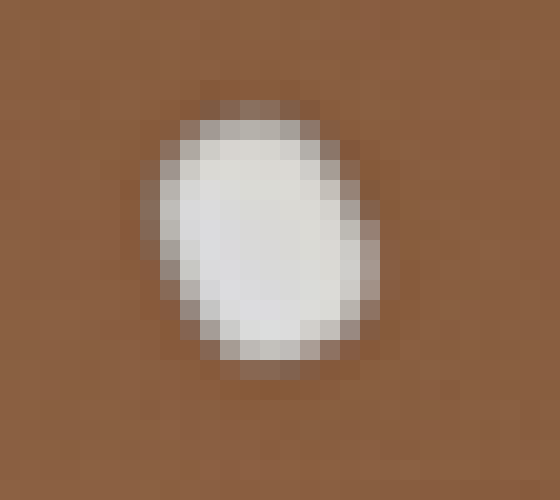

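View pics/p3.png

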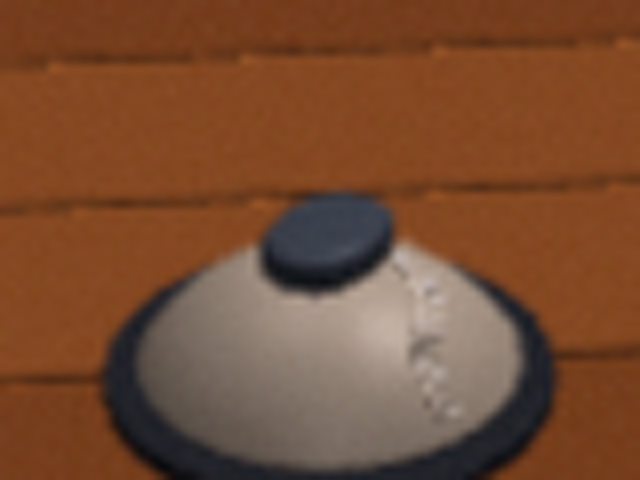

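Pebble at (548,-299), yaw ≈ 22°; flat stone (~(328,240)) stands level by itself. Rotate the tool, and check clearance to the block.

Call:
move_arm(xyz=[[0,0,0],[0,0,0],[0,0,0],[0,0,0],[0,0,0],[0,0,0],[0,0,0],[0,0,0],[0,0,0],[0,0,0],[0,0,0],[0,0,0],[0,0,0],[0,0,0],[0,0,0],[0,0,0],[0,0,0],[0,0,0],[0,0,0],[0,0,0]], turn=[[0,0,0.067],[0,0,0.067],[0,0,0.067],[0,0,0.067],[0,0,0.067],[0,0,0.067],[0,0,0.067],[0,0,0.067],[0,0,0.067],[0,0,0.067],[0,0,0.067],[0,0,0.067],[0,0,0.067],[0,0,0.067],[0,0,0.067],[0,0,0.067],[0,0,0.067],[0,0,0.067],[0,0,0.067],[0,0,0.067]], claw=[0.5,0.5,0.5,0.5,0.5,0.5,0.5,0.5,0.5,0.5,0.5,0.5,0.5,0.5,0.5,0.5,0.5,0.5,0.5,0.5])

```text
time: 17.93
eef_pos: [516.0, -10.9, 292.5]
ee_rot: [-3.083, -0.598, 0.004]
force: [0.2, 0.2, -0.4]
opening: 66.2
gripper_force: 0.0
```

Run:
```python
from h import *
from bench import env
o=env.get_obs();p=o["eef_pos"];print(yaw(o),p,o["joint_positions"].round(2),o["time"])
print(shift(p,yaw(o),[548.4,-298.6,250],18))
for n in("top","scene"):
    P=cloud(dict(np.load(n+"0.npz")));k=P[(P[...,2]>30)&(abs(P[...,0]-550)<170)&(P[...,1]<-320)&(P[...,1]>-650)]
    i=np.argsort(np.hypot(k[:,0]-548,k[:,1]+299))[:3];print(n,k[i].round(0),k[:,1].max(),k[k[:,2]>80][:,1].max())
```

```text
21.95426920072494 [515.95273776 -10.9480043  292.47602105] [ 0.38  0.3  -0.54  1.8   0.17  1.09 -1.41] 17.9333
(18, array([-0.172,  0.62 ,  0.094]))
top [[ 674. -324.   60.]
 [ 677. -323.   66.]
 [ 677. -326.   67.]] -320.3277959359283 -320.3277959359283
scene [[ 695. -323.   98.]
 [ 526. -447.  201.]
 [ 695. -322.  102.]] -321.3885411981397 -321.3885411981397
```

Call:
move_arm(xyz=[[-0.172,0.62,0.094],[-0.172,0.62,0.094],[-0.172,0.62,0.094],[-0.172,0.62,0.094],[-0.172,0.62,0.094],[-0.172,0.62,0.094],[-0.172,0.62,0.094],[-0.172,0.62,0.094],[-0.172,0.62,0.094],[-0.172,0.62,0.094],[-0.172,0.62,0.094],[-0.172,0.62,0.094],[-0.172,0.62,0.094],[-0.172,0.62,0.094],[-0.172,0.62,0.094],[-0.172,0.62,0.094],[-0.172,0.62,0.094],[-0.172,0.62,0.094],[0,0,0],[0,0,0]], turn=[[0,0,0],[0,0,0],[0,0,0],[0,0,0],[0,0,0],[0,0,0],[0,0,0],[0,0,0],[0,0,0],[0,0,0],[0,0,0],[0,0,0],[0,0,0],[0,0,0],[0,0,0],[0,0,0],[0,0,0],[0,0,0],[0,0,0],[0,0,0]], claw=[0.5,0.5,0.5,0.5,0.5,0.5,0.5,0.5,0.5,0.5,0.5,0.5,0.5,0.5,0.5,0.5,0.5,0.5,0.5,0.5])

```text
time: 19.6
eef_pos: [550.6, -299.4, 251.0]
ee_rot: [-3.083, -0.603, 0.001]
force: [0.7, 0.7, 0.3]
opening: 66.3
gripper_force: 0.0
```

Call:
move_arm(xyz=[[0,0,0.9],[0,0,0.9],[0,0,0.9],[0,0,0.9],[0,0,0.9],[0,0,0.9],[0,0,0.9],[0,0,0.9],[0,0,0.5],[0,0,0.3],[0,0,0],[0,0,0]], turn=[[0,0,0],[0,0,0],[0,0,0],[0,0,0],[0,0,0],[0,0,0],[0,0,0],[0,0,0],[0,0,0],[0,0,0],[0,0,0],[0,0,0]], claw=[0.5,0.5,0.5,0.5,0.5,0.5,0.5,0.5,0.5,0.5,0.5,0.5])

```text
time: 20.6
eef_pos: [551.4, -298.2, 52.1]
ee_rot: [3.082, 0.606, 0.001]
force: [0.5, -0.1, 0.4]
opening: 66.1
gripper_force: 0.0
```

Run:
```python
from h import *
from bench import env
o=env.get_obs();p=o["eef_pos"];print(yaw(o),p,o["force"])
print(shift(p,yaw(o),[548.4,-298.6,4],5))
```

```text
22.26310368353603 [ 551.42682333 -298.21359028   52.09885714] [ 0.47069805 -0.07040829  0.40907109]
(5, array([-0.024, -0.006,  0.385]))
```

Call:
move_arm(xyz=[[-0.03,-0.006,0.4],[-0.03,-0.006,0.4],[-0.03,-0.006,0.4],[-0.03,-0.006,0.4],[0,-0.006,0.3],[0,0,0],[0,0,0],[0,0,0],[0,0,0],[0,0,0],[0,0,0],[0,0,0],[0,0,0],[0,0,0],[0,0,0],[0,0,0],[0,0,0]], turn=[[0,0,0],[0,0,0],[0,0,0],[0,0,0],[0,0,0],[0,0,0],[0,0,0],[0,0,0],[0,0,0],[0,0,0],[0,0,0],[0,0,0],[0,0,0],[0,0,0],[0,0,0],[0,0,0],[0,0,0]], claw=[0.5,0.5,0.5,0.5,0.5,0.5,0,-0.1,-0.15,-0.2,-0.25,-0.3,-0.35,-0.4,-0.4,-0.4,-0.4], newtons=7)

```text
time: 22.02
eef_pos: [548.0, -299.1, 4.2]
ee_rot: [3.082, 0.606, 0.001]
force: [-1.6, 0.2, 5.6]
opening: 32.0
gripper_force: 7.0
```

```bash
python3 st.py
```

```text
yaw 22.233793336796552 t 22.3167 open 32.08005693873926
[ 5.4799e+02 -2.9910e+02  4.2200e+00 -1.0200e+00  1.0000e-02  5.2300e+00
 -4.3900e+00  1.5161e+02 -1.7600e+00]
[2.000e-02 1.000e-02 1.000e-02 3.200e-01 3.700e-01 4.100e-01 1.644e+01
 3.285e+01 2.646e+01]
[ 4.07363165e-04 -3.12211500e-04 -9.99999868e-01]
```

Call:
move_arm(xyz=[[0,0,-0.15],[0,0,-0.4],[0,0,-0.8],[0,0,-0.9],[0,0,-0.9],[0,0,-0.9],[0,0,-0.9],[0,0,-0.9],[0,0,0],[0,0,0],[0,0,0]], turn=[[0,0,0],[0,0,0],[0,0,0],[0,0,0],[0,0,0],[0,0,0],[0,0,0],[0,0,0],[0,0,0],[0,0,0],[0,0,0]], claw=[-0.4,-0.4,-0.4,-0.4,-0.4,-0.4,-0.4,-0.4,-0.4,-0.4,-0.4])

```text
time: 23.23
eef_pos: [547.0, -298.7, 149.5]
ee_rot: [-3.082, -0.606, 0.002]
force: [-0.4, -0.5, -1.0]
opening: 32.3
gripper_force: 7.0
```

Run:
```python
from h import *
from bench import env
o=env.get_obs();p=o["eef_pos"];print(yaw(o),p,o["opening"],o["gripper_force"])
print(shift(p,yaw(o),[516.5,-11.2,130],18))
```

```text
22.235131168213435 [ 547.00978068 -298.74211883  149.51189605] 32.26301643549362 6.955328956246376
(18, array([ 0.179, -0.617,  0.043]))
```

Call:
move_arm(xyz=[[0.09,-0.3,0.02],[0.179,-0.617,0.043],[0.179,-0.617,0.043],[0.179,-0.617,0.043],[0.179,-0.617,0.043],[0.179,-0.617,0.043],[0.179,-0.617,0.043],[0.179,-0.617,0.043],[0.179,-0.617,0.043],[0.179,-0.617,0.043],[0.179,-0.617,0.043],[0.179,-0.617,0.043],[0.179,-0.617,0.043],[0.179,-0.617,0.043],[0.179,-0.617,0.043],[0.179,-0.617,0.043],[0.179,-0.617,0.043],[0.179,-0.617,0.043],[0.09,-0.317,0.023],[0,0,0]], turn=[[0,0,0],[0,0,0],[0,0,0],[0,0,0],[0,0,0],[0,0,0],[0,0,0],[0,0,0],[0,0,0],[0,0,0],[0,0,0],[0,0,0],[0,0,0],[0,0,0],[0,0,0],[0,0,0],[0,0,0],[0,0,0],[0,0,0],[0,0,0]], claw=[-0.4,-0.4,-0.4,-0.4,-0.4,-0.4,-0.4,-0.4,-0.4,-0.4,-0.4,-0.4,-0.4,-0.4,-0.4,-0.4,-0.4,-0.4,-0.4,-0.4])

```text
time: 24.9
eef_pos: [516.1, -8.9, 130.0]
ee_rot: [-3.08, -0.611, 0.003]
force: [-0.5, 0.4, -0.3]
opening: 32.1
gripper_force: 7.0
```

```bash
python3 st.py; python3 look.py p4
python3 - <<'E'
from h import *
from bench import env
o=env.get_obs();p=o["eef_pos"]
print(shift(p,yaw(o),[516.5,-11.2,93],8))
E
```

```text
yaw 22.135687683507445 t 25.2 open 32.37812311698936
[ 5.1701e+02 -1.2150e+01  1.3046e+02  4.1000e-01  1.4000e-01 -4.5000e-01
 -9.5100e+00 -6.3400e+00  2.4100e+00]
[ 0.27  0.75  0.19  0.42  0.41  0.45 27.47 26.5  38.42]
[-1.35318837e-04 -5.00787657e-04 -9.99999865e-01]
25.2 32.37812311698936 [517.28437879 -12.64384599 130.69986971] [ 0.59812198  0.87196955 -0.31601695]
scene 104 [520.6 -10.6  81.8] plane z 81.9 slopes deg [ 0.4 -2.4]
top 0
(8, array([-0.002, -0.006,  0.189]))
```

View pics/p4.png

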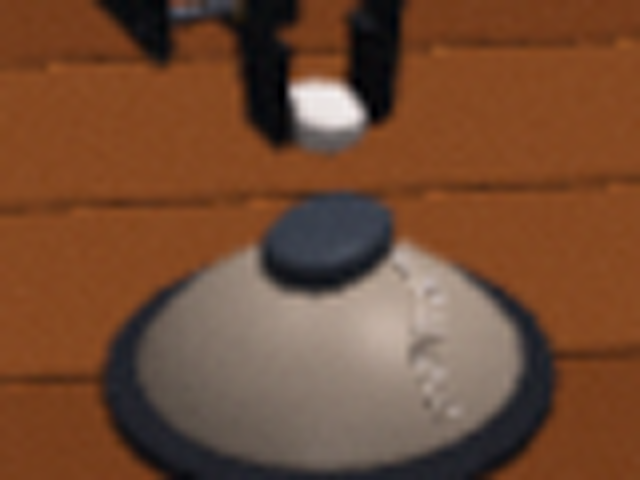

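The pebble (~(325,112)) hangs level above the stone (~(328,238)).

Call:
move_arm(xyz=[[0,-0.006,0.19],[0,-0.006,0.19],[0,-0.006,0.19],[0,-0.006,0.19],[0,-0.006,0.19],[0,-0.006,0.19],[0,-0.006,0.19],[0,-0.006,0.17],[0,0,0],[0,0,0],[0,0,0]], turn=[[0,0,0],[0,0,0],[0,0,0],[0,0,0],[0,0,0],[0,0,0],[0,0,0],[0,0,0],[0,0,0],[0,0,0],[0,0,0]], claw=[-0.4,-0.4,-0.4,-0.4,-0.4,-0.4,-0.4,-0.4,-0.4,-0.4,-0.4])

```text
time: 26.22
eef_pos: [516.9, -10.3, 93.4]
ee_rot: [3.083, 0.606, 0.0]
force: [-0.3, 0.4, 0.2]
opening: 31.9
gripper_force: 7.0
```

```bash
python3 st.py;  python3 - <<'E'
from h import *
from bench import env
o=env.get_obs();p=o["eef_pos"]
print(shift(p,yaw(o),[516.5,-11.2,89.5],3))
E
```

```text
yaw 22.228541494360687 t 26.5167 open 32.055313639790455
[ 5.170e+02 -1.037e+01  9.351e+01  3.300e-01 -4.200e-01 -6.200e-01
 -1.231e+01  9.700e-01 -1.674e+01]
[5.000e-02 2.000e-02 3.000e-02 6.600e-01 5.100e-01 7.700e-01 3.616e+01
 1.115e+01 2.461e+01]
[ 3.19390815e-04 -6.00299752e-05 -9.99999947e-01]
(3, array([-0.009,  0.008,  0.053]))
```

Call:
move_arm(xyz=[[-0.009,0.008,0.053],[-0.009,0.008,0.053],[-0.009,0.008,0.053],[0,0,0],[0,0,0.02],[0,0,0.01],[0,0,0],[0,0,0]], turn=[[0,0,0],[0,0,0],[0,0,0],[0,0,0],[0,0,0],[0,0,0],[0,0,0],[0,0,0]], claw=[-0.4,-0.4,-0.4,-0.4,-0.4,-0.4,-0.4,-0.4])

```text
time: 27.18
eef_pos: [516.4, -11.1, 88.6]
ee_rot: [3.083, 0.606, -0.0]
force: [0.3, -0.3, -1.0]
opening: 31.7
gripper_force: 7.0
```

```bash
python3 st.py
```

```text
yaw 22.239867633337212 t 27.4833 open 31.868809312062734
[ 5.1643e+02 -1.1150e+01  8.8590e+01 -3.0000e-02 -2.6000e-01 -4.0000e-01
 -1.0000e-02 -2.1740e+01 -6.3000e+00]
[2.000e-02 2.000e-02 1.000e-02 4.300e-01 5.800e-01 5.900e-01 2.172e+01
 1.980e+01 3.046e+01]
[ 8.12246977e-05 -4.92719840e-05 -9.99999995e-01]
```

Call:
move_arm(xyz=[[0,0,0.012],[0,0,0],[0,0,0]], turn=[[0,0,0],[0,0,0],[0,0,0]], claw=[-0.4,-0.4,-0.4])

```text
time: 27.73
eef_pos: [516.4, -11.2, 88.3]
ee_rot: [3.083, 0.606, 0.0]
force: [-0.8, -0.2, 0.4]
opening: 31.9
gripper_force: 7.0
```

```bash
python3 st.py
```

```text
yaw 22.23574294608079 t 28.0333 open 32.02781935573565
[ 5.1642e+02 -1.1150e+01  8.8260e+01  1.5000e-01 -1.2000e-01 -3.9000e-01
  2.9400e+00 -1.8230e+01  2.4270e+01]
[1.000e-02 1.000e-02 2.000e-02 4.300e-01 5.600e-01 5.900e-01 2.077e+01
 1.916e+01 3.579e+01]
[ 9.93236440e-05 -2.11736031e-05 -9.99999995e-01]
```

Call:
move_arm(xyz=[[0,0,0.01],[0,0,0],[0,0,0]], turn=[[0,0,0],[0,0,0],[0,0,0]], claw=[-0.4,-0.4,-0.4])

```text
time: 28.28
eef_pos: [516.5, -11.2, 88.1]
ee_rot: [3.083, 0.606, 0.0]
force: [0.1, 0.6, 1.4]
opening: 31.8
gripper_force: 7.0
```

```bash
python3 st.py
```

```text
yaw 22.234167531306 t 28.5833 open 32.198353500985114
[ 5.1654e+02 -1.1150e+01  8.8110e+01  2.2000e-01 -4.0000e-01  2.2100e+00
 -2.5310e+01  1.0130e+01  7.2700e+00]
[2.000e-02 2.000e-02 2.000e-02 2.100e-01 4.900e-01 4.900e-01 2.304e+01
 1.386e+01 3.230e+01]
[ 2.00517578e-04 -3.62187996e-05 -9.99999979e-01]
```

Contact at 88.1 as predicted. Release slowly.

Call:
move_arm(xyz=[[0,0,-0.003],[0,0,0],[0,0,0],[0,0,0],[0,0,0],[0,0,0],[0,0,0],[0,0,0],[0,0,0],[0,0,0],[0,0,0],[0,0,0],[0,0,0],[0,0,0]], turn=[[0,0,0],[0,0,0],[0,0,0],[0,0,0],[0,0,0],[0,0,0],[0,0,0],[0,0,0],[0,0,0],[0,0,0],[0,0,0],[0,0,0],[0,0,0],[0,0,0]], claw=[-0.35,-0.3,-0.28,-0.27,-0.26,-0.25,-0.24,-0.22,-0.2,-0.17,-0.14,-0.1,-0.07,-0.05], newtons=4)

```text
time: 29.75
eef_pos: [516.4, -11.2, 88.1]
ee_rot: [3.083, 0.606, -0.0]
force: [-0.4, 0.3, -0.4]
opening: 42.0
gripper_force: 0.0
```

```bash
python3 st.py; python3 look.py p5
```

```text
yaw 22.233243418912647 t 30.05 open 41.89941158180377
[ 5.1641e+02 -1.1160e+01  8.8080e+01 -3.0000e-01  1.5000e-01 -0.0000e+00
 -1.1780e+01 -2.0800e+01  1.1680e+01]
[1.000e-02 2.000e-02 1.000e-02 4.600e-01 2.900e-01 2.000e-01 2.557e+01
 3.199e+01 1.547e+01]
[-6.55786900e-05 -5.96408018e-06 -9.99999998e-01]
30.05 41.89941158180377 [516.39410408 -11.15741201  88.06445946] [-0.38082039  0.46678044  0.1455564 ]
scene 74 [532.2  -8.3  83.6] plane z 83.8 slopes deg [-5.2 -3.3]
top 0
```

View pics/p5.png

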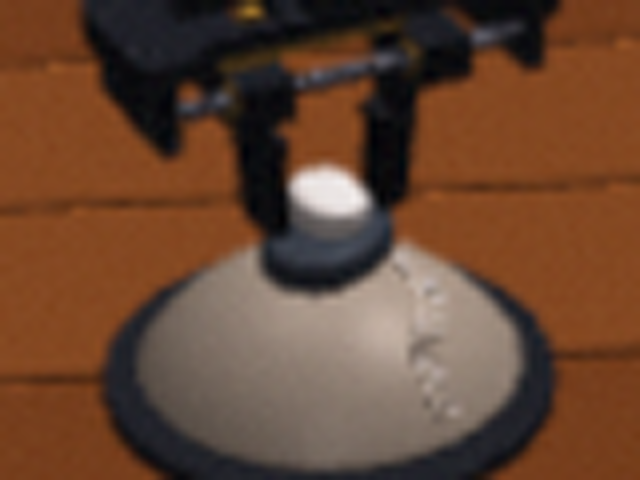

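The pebble (~(328,200)) lies freed on the middle of the stone. Open a bit more and rise.

Call:
move_arm(xyz=[[0,0,0],[0,0,0],[0,0,-0.1],[0,0,-0.2],[0,0,-0.4],[0,0,-0.6],[0,0,-0.9],[0,0,-0.9],[0,0,-0.9],[0,0,-0.9],[0,0,-0.9],[0,0,-0.9],[0,0,-0.5],[0,0,0],[0,0,0],[0,0,0],[0,0,0]], turn=[[0,0,0],[0,0,0],[0,0,0],[0,0,0],[0,0,0],[0,0,0],[0,0,0],[0,0,0],[0,0,0],[0,0,0],[0,0,0],[0,0,0],[0,0,0],[0,0,0],[0,0,0],[0,0,0],[0,0,0]], claw=[0,0.05,0.05,0.05,0.05,0.05,0.05,0.05,0.05,0.05,0.05,0.05,0.05,0.05,0.05,0.05,0.05])

```text
time: 31.57
eef_pos: [515.6, -11.2, 267.0]
ee_rot: [-3.082, -0.606, 0.003]
force: [0.1, -1.1, -0.2]
opening: 46.2
gripper_force: 0.0
```

```bash
python3 look.py p6; sleep 0
python3 - <<'E'
from h import *
from bench import env
a=env.read_camera("scene")["frame"].astype(int)
for i in range(15): b=env.read_camera("scene")["frame"].astype(int)
u,v=256,200
s=dict(np.load("scene0.npz"));u,v=proj(s,[516,-10,70]).astype(int)
print(abs(a-b)[v-25:v+15,u-30:u+30].max())
E
```

```text
31.5667 46.17199595023047 [515.58618278 -11.22287829 267.00603975] [ 0.13282585 -1.07307588 -0.21858992]
scene 73 [530.1 -11.3  82.6] plane z 81.4 slopes deg [ 3.  -1.9]
top 0
7
```

View pics/p6.png

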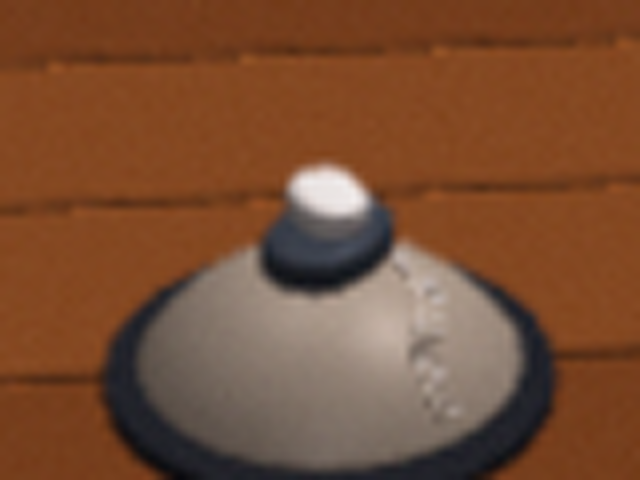

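The cairn stands, near level and motionless (pebble ~(328,197) on the stone ~(328,240)). Handing in.

```bash
python3 -c "
from bench import env
print(env.job_done())"
```

```text
the job is handed in; nothing more can be done
None
```

The cairn is finished and handed in at about 32 s of the 64 s allowed: the flat stone balances close to level on the crown, the white pebble lies on its middle, and both stayed still on camera with the gripper clear.

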